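# Unload the incense mould with the rusted bolt

### The arm

A 7-joint arm with a two-finger parallel gripper is mounted at the origin on the work surface. World frame = base frame: x ahead of the robot, y to its left, z up, the work surface at z = 0. Lengths are in m, angles in rad, forces in N, time in s.
With the tool pointing down it reaches from about 0.4 to 0.75 m from the base axis. Payload 19.5 kg.
Tool frame: the origin (TCP) lies at the very end of the fingers, on their centre line; the grasp point (between the pads) lies 19 mm behind it; z points along the fingers, y is the line along which they close (so a half turn about z gives the same grasp; the last joint's range is limited). The gripper opens to 85 mm and grips with 20 to 120 N. Pads are 22 mm wide; open, the fingers measure 114 mm over their backs; the gripper's body (76 mm by 85 mm) begins 54 mm behind the grasp point. The pads swing forward as they close: fully open they stand 13 mm farther back than shut.
Start: joints at [1.137, 0.707, -0.028, 1.485, 0.022, 0.951, -0.075], TCP at [0.22, -0.531, 0.231] pointing down, gripper open.
Joint ranges: [-2.71, 2.71], [-0.32, 2.16], [-1.57, 1.52], [0, 2.45], [-1.46, 4.6], [0, 2.02], [-2.83, 2.83]. Speed limits (rad/s): [1.89, 1.89, 2.57, 2.57, 3.01, 3.01, 3.01].

### API

Orientations are given as a rotation vector (axis times angle).
In Python, from rig import r, capture, get_calibration gives the robot as it stands. Calls block until the motion is done:
- r.reach(position, orientation): joint-space move of the TCP to a pose.
- r.move_straight(position, orientation=None, velocity=0.15, f_stop=None): straight line of the TCP; orientation=None keeps the orientation; velocity is the mean speed in m/s. With f_stop (N) it stops when the force on the tool has changed by that much, and returns True; else False.
- r.set_joints(angles): joint-space move.
- r.move_gripper(opening, squeeze=None): opening from 0.0 (shut) to 1.0 (fully open); squeeze is the grip in N (None keeps the last); returns when the fingers have stopped.
- r.wait(seconds).
- r.ik(position, orientation): joint angles nearest the present ones, or None.
- capture(name): name is "scene" or "top" or "wrist"; returns (picture, depth): 480x640x3 uint8, red, green, blue; 480x640 float32, m along the optical axis (not along the pixel's ray), 0 where there is no reading.
- get_calibration(name): a dict with "fx", "fy", "cx", "cy" (pixels), "k1" (the pictures are not rectified: a ray, as slopes to the right and down, at radius r is drawn at 1 + k1 r^2 times it, then the intrinsics apply), "view" (4x4, takes a point from world to camera coordinates). Camera axes: x right, y up, looking along -z (the intrinsics and any distortion apply to the point x, -y, -z); pixel columns grow to the right and rows downward; lengths in m; the calibration is good to about 2 mm. A picture is of the moment at which its call begins: read the wrist's pose just before it. get_calibration takes no time and is no camera call; for the wrist camera it gives the pose at the moment of the call.
A pose or a line that the arm cannot do raises r.PlanningError and nothing moves.
- r.close_job(): hands the job in; it is judged then, once.
Readings, each from a call of its own:
- r.get_clock(): time.
- r.get_joint_positions(): joint angles.
- r.get_joint_vel(): joint speeds.
- r.get_tau(): joint torques, N m.
- r.get_position(): TCP position.
- r.get_tool_rot(): TCP orientation.
- r.get_contact_force(): force on the tool from outside, world axes, zero at the start.
- r.get_torque(): the same for the moment, N m.
- r.get_width(): opening from 0.0 (shut) to 1.0 (fully open).
- r.get_finger_force(): force on a finger pad.
Only numpy, scipy, OpenCV 4.12 (cv2) and the standard library are available. Lean on these libraries where they do the work, as an engineer would, in place of code of your own. Each camera call takes 0.05 s, during which the arm holds its last target. There are 200 camera calls.

### The job

The bolt that holds the cover on the incense mould has rusted: work it free with short strokes, out until it sticks and back home again, until it runs, and draw it fully back. Then lift the cover off onto the cork mat, lift every pressed cake out of the mould and set it flat in the brass tray, rib up and not stacked, put the cover back properly on the mould and push the bolt fully home over it. Leave the jar, the brass weight and the tin where they stand.

Things in the scene. Friction and masses are not known exactly. Their poses are not given: they have to be found in the camera images.
- bolt (a joint): rusted slide bolt, m: 0 = home (tongue 28 mm over the cover's roof), 0.05 = drawn; clear of the cover from 0.03. Grows along the mould's -x. Slides at about 5 N, but sticks dead after 12 to 16 mm however hard it is pulled. Each full stroke - out until it sticks, then back to under 2 mm, at about 14 N - frees it a little; after three to seven strokes it runs all the way (last 2 mm home: 14 N) and stays free
- bolt_knob (a point): centre of the top of the bolt's upright round knob, which moves with the bolt: a post 14 mm in diameter (its top 4 mm a 17 mm rim). Grasp it anywhere from its top to 34 mm below; 36 mm below lie the tops of two guide blocks, 19 mm towards the cover and 67 mm away from it (bolt home). Axes as the mould's
- mould: fixed aluminium mould, 126 (own x) x 150 (y) mm, origin at the centre of its underside. Four cavities 48 x 60 mm centred at x +-27, y +-33; their floors at z 10, the top face at z 26, a 4 mm thick locating lip outside it to z 34. On the -x side the bolt's bracket: to x -170, 44 wide, 52 high, guide blocks to z 74; bolt axis y 0, z 64, its tail to x -223 when drawn
- mould_seat (a point): centre of the mould's top face, 26 mm above its underside: the cover's origin is here when the cover is seated. Axes as the mould's
- cover: loose aluminium hood, 0.4 kg, 112 (own x) x 136 (own y) x 30 mm high, open below, walls 4 mm; handle: a fin on the middle of its roof, 40 mm along own x, 14 mm thick in own y, 30 mm high (60 mm in all). Origin at the centre of the underside. Seated, it stands on the mould's top face inside the lip with 3 mm play all round, either way round
- cake1: pressed incense cake, rigid, dark brown, 0.09 kg: slab 44 (own x) x 56 (own y) x 16 mm high; on it a gripping rib 36 mm along own x, 14 mm thick in own y, 22 mm high (38 in all). Origin at the centre of the underside. Starts in one of the mould's cavities, 2 mm play all round, slab flush with the mould's top. Two to four cakes are present, in any cavities; absent ones read None
- cake2: pressed incense cake, rigid, dark brown, 0.09 kg: slab 44 (own x) x 56 (own y) x 16 mm high; on it a gripping rib 36 mm along own x, 14 mm thick in own y, 22 mm high (38 in all). Origin at the centre of the underside. Starts in one of the mould's cavities, 2 mm play all round, slab flush with the mould's top. Two to four cakes are present, in any cavities; absent ones read None
- cake3: pressed incense cake, rigid, dark brown, 0.09 kg: slab 44 (own x) x 56 (own y) x 16 mm high; on it a gripping rib 36 mm along own x, 14 mm thick in own y, 22 mm high (38 in all). Origin at the centre of the underside. Starts in one of the mould's cavities, 2 mm play all round, slab flush with the mould's top. Two to four cakes are present, in any cavities; absent ones read None
- cake4: pressed incense cake, rigid, dark brown, 0.09 kg: slab 44 (own x) x 56 (own y) x 16 mm high; on it a gripping rib 36 mm along own x, 14 mm thick in own y, 22 mm high (38 in all). Origin at the centre of the underside. Starts in one of the mould's cavities, 2 mm play all round, slab flush with the mould's top. Two to four cakes are present, in any cavities; absent ones read None
- tray: fixed shallow brass tray, 134 (own x) x 162 (own y) mm, walls 4 mm thick and 16 mm high; origin at the centre of the underside, the floor 4 mm above it. It holds four cakes, side by side, rib along own x
- mat: fixed cork mat, 130 (own x) x 150 (own y) x 4 mm, origin at the centre of the underside: the place for the cover. Mat and tray lie on either side of the mould, and may change places
- jar: jar with a red lid, 64 mm in diameter, 110 mm high, stands beyond the work; leave alone. Origin under its centre
- weight: brass scale weight, 48 mm in diameter, 58 mm high, stands beyond the work; leave alone. Origin under its centre
- tin: blue tin, 60 mm in diameter, 90 mm high, stands beyond the work; leave alone. Origin under its centre
Not all that is in view belongs to the job. Leave any black, purple or turquoise look-alike of the cover alone.

How it is judged:
By the outcome, as a careful person would: the job done as asked, in the order asked, and still so for the second after the job is handed in, with the robot touching nothing.
Of cake1, cake2, cake3, cake4 only 2 to 4 are there at a start; the rules pass over those that are not, and their reading is None.
At some moment in a run one of cake1, cake2, cake3, cake4 may be knocked a few centimetres aside while the robot is not near it.
Once in a run the grip may slacken for a moment while it holds something.
It also fails if it takes over 210 s, if anything falls off the work surface, if the arm or the gripper's body presses on something with over 40 N, if the wrist force passes 120 N, or if a joint passes its speed limit or range.

## Working session

There is one attempt and no reset: what is moved stays moved. The work goes in short steps, each a Python script; the robot and the scene stay as the last script left them, time stands still between calls to the robot, and variables do not carry over. Pictures are saved under pics/ and viewed, at most 14 in all, crops included, and the job is handed in when it is done.

```bash
ls; mkdir -p pics
python3 - <<'E'
from rig import r, capture, get_calibration
import cv2,numpy as np
for n in ("scene","top"):
    p,d=capture(n); cv2.imwrite(f"pics/{n}0.png",p[:,:,::-1]); np.save(f"pics/{n}0.npy",d)
    c=get_calibration(n); print(n,{k:(np.round(v,3).tolist() if k=='view' else v) for k,v in c.items()})
print(r.get_clock(),r.get_tool_rot(),r.get_contact_force())
E
```

```text
pics
scene {'fx': 592.1698402901736, 'fy': 592.1698402901736, 'cx': 312.92985286855753, 'cy': 249.77955422876136, 'k1': -0.11250013878148588, 'view': [[0.283, 0.959, 0.006, -0.126], [-0.625, 0.18, 0.759, 0.281], [0.727, -0.219, 0.651, -1.783], [0.0, 0.0, 0.0, 1.0]]}
top {'fx': 541.3722289029754, 'fy': 541.3722289029754, 'cx': 322.5010026537665, 'cy': 244.7071277391184, 'k1': -0.1578207928169582, 'view': [[-0.01, -1.0, -0.007, -0.018], [0.997, -0.011, 0.078, -0.55], [-0.078, -0.006, 0.997, -1.126], [0.0, 0.0, 0.0, 1.0]]}
0.1 [-3.08056649e+00 -6.11285782e-01  2.51499573e-04] [0.40347092 0.17858594 0.1527656 ]
```

View pics/top0.png

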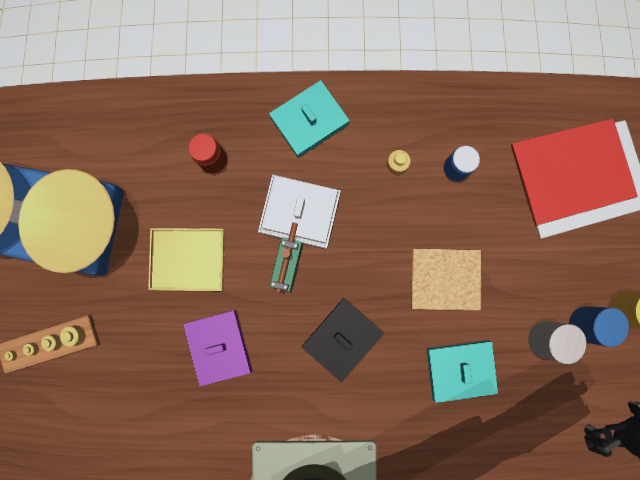

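View pics/scene0.png

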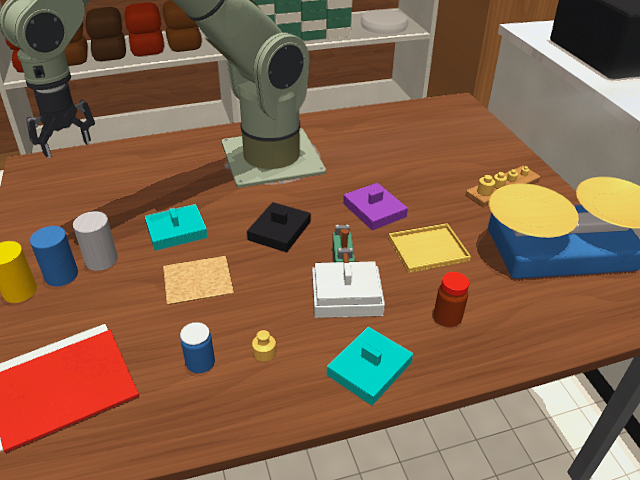

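The top picture shows the mould with its white cover at about (300,210) and the bolt towards (285,290). The tray is at (187,260) and the mat at (447,280). The jar (205,150), weight (399,162) and tin (463,162) stand behind. The black, purple and turquoise look-alikes lie around them.

```bash
cat > h.py <<'E'
from rig import r, capture, get_calibration
import cv2, numpy as np
from scipy.spatial.transform import Rotation as Ro
def rays(c,uv):
    K=np.array([[c['fx'],0,c['cx']],[0,c['fy'],c['cy']],[0,0,1]])
    return cv2.undistortPoints(np.asarray(uv,float).reshape(-1,1,2),K,np.array([c['k1'],0,0,0.]),
        None,None,None).reshape(-1,2)
def cloud(c,d):
    v,u=np.mgrid[0:480,0:640]; n=rays(c,np.stack([u.ravel(),v.ravel()],1))
    z=d.ravel(); P=np.stack([n[:,0]*z,-n[:,1]*z,-z],1)
    T=np.linalg.inv(c['view']); return (P@T[:3,:3].T+T[:3,3]).reshape(480,640,3)
def onplane(c,uv,z):
    n=rays(c,uv); D=np.stack([n[:,0],-n[:,1],-np.ones(len(n))],1)
    T=np.linalg.inv(c['view']); D=D@T[:3,:3].T; o=T[:3,3]
    return o+D*((z-o[2])/D[:,2])[:,None]
def down(yaw): # tool y axis along world angle yaw (mod pi), z down
    return Ro.from_matrix(np.array([[np.sin(yaw),np.cos(yaw),0],[-np.cos(yaw),np.sin(yaw),0],[0,0,-1.]]) ).as_rotvec()
def rect(pts):
    (c,s,a)=cv2.minAreaRect(np.float32(pts)*1000); return np.round(c,1),np.round(s,1),round(a,1)
E
python3 - <<'E'
from h import *
p=cv2.imread('pics/top0.png'); d=np.load('pics/top0.npy'); c=get_calibration('top'); W=cloud(c,d)
hsv=cv2.cvtColor(p,cv2.COLOR_BGR2HSV)
def box(u0,u1,v0,v1):
    m=np.zeros((480,640),bool); m[v0:v1,u0:u1]=1; return m
print('table z',np.median(W[330:340,260:290,2]), 'nan',(d==0).mean())
H,S,V=cv2.split(hsv)
def big(m):
    n,l,s,_=cv2.connectedComponentsWithStats(m.astype(np.uint8)); return l==1+s[1:,4].argmax()
for n,m,z in (('tray',big((abs(H.astype(int)-28)<8)&(S>90)&(V>110)&box(140,232,220,300)),.016),('mat',big(box(400,495,240,320)&(V>135)),.004),('mould',big(box(250,350,170,255)&(S<60)&(V>100)),.034)):
    vs,us=np.nonzero(m); print(n,m.sum(),rect(onplane(c,np.stack([us,vs],1),z)[:,:2]),'zmed',np.median(W[m][:,2]))
m=box(250,350,170,255)&(W[...,2]>.045)&(W[...,2]<.066); m=big(m&(S<60)); print('roof',m.sum(),rect(W[m][:,:2]),np.median(W[m][:,2]))
m=box(285,310,190,225)&(W[...,2]>.075)&(S<60); print('fin',m.sum(),rect(W[m][:,:2]),np.median(W[m][:,2]))
for uv in ((286,253),(279,287),(292,232),(289,243)): print(uv,W[uv[1],uv[0]])
x=cv2.resize(p[160:310,245:355],None,fx=5,fy=4*1,interpolation=cv2.INTER_CUBIC); cv2.imwrite('pics/crop1.png',x)
for uv in ((205,145),(399,160),(465,157),(310,115)): print('obst',uv,W[uv[1],uv[0]])
c=get_calibration('wrist'); T=np.linalg.inv(c['view']); print('wrist cam',T[:3,3]-r.get_position(),T[:3,:3].round(2).tolist(),c['fx'])
print(Ro.from_rotvec(r.get_tool_rot()).as_matrix().round(2).tolist())
E
```

```text
table z -0.0004495380810159988 nan 0.0038899739583333334
tray 1830 (array([523. , 272.1]), array([161.9, 134. ]), 89.2) zmed 0.004179435104153306
mat 4217 (array([ 474.6, -277.2]), array([175.4, 132.4]), 88.5) zmed 0.003802843854656235
mould 4161 (array([621.4,  24.9]), array([150.4, 128. ]), 75.8) zmed 0.055077703954708124
roof 3311 (array([624.2,  23.2]), array([136.3, 112.9]), 76.2) 0.05549563399715152
fin 150 (array([550.6,   4.7]), array([192.6,  27.4]), 13.7) 0.0854160239805658
(286, 253) [0.5275925  0.04677365 0.11174677]
(279, 287) [0.46149257 0.06449037 0.06970021]
(292, 232) [0.5730537  0.03748535 0.06911149]
(289, 243) [0.55055603 0.04365529 0.0700667 ]
obst (205, 145) [0.74767436 0.21038376 0.10831213]
obst (399, 160) [ 0.72440461 -0.18675434  0.05290162]
obst (465, 157) [ 0.7217498  -0.31805781  0.08982534]
obst (310, 115) [ 8.22561110e-01 -6.93409080e-04  5.72903473e-02]
wrist cam [0.06557034 0.02692411 0.14206521] [[0.38, 0.89, 0.26], [-0.92, 0.37, 0.11], [-0.0, -0.28, 0.96]] 374.19193836280505
[[0.92, 0.38, -0.0], [0.38, -0.92, 0.0], [0.0, -0.0, -1.0]]
```

View pics/crop1.png

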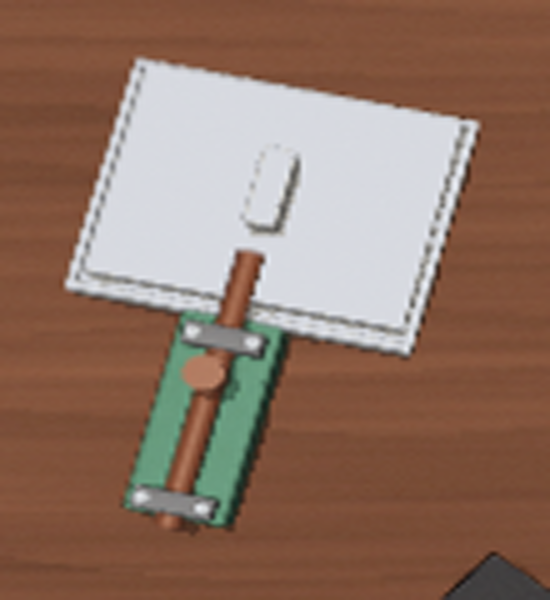

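```bash
sed -i 's/\[\[np.sin(yaw),np.cos(yaw),0\],\[-np.cos(yaw),np.sin(yaw),0\]/[[-np.sin(yaw),np.cos(yaw),0],[np.cos(yaw),np.sin(yaw),0]/' h.py
cat >> h.py <<'E'
def big(m):
    n,l,s,_=cv2.connectedComponentsWithStats(m.astype(np.uint8)); return l==1+s[1:,4].argmax()
def look(name,f=None):
    c=get_calibration(name); p,d=capture(name)
    if f: cv2.imwrite(f,p[:,:,::-1])
    return c,p,d,cloud(c,d)
ym=np.radians(-13.8); mx=np.array([np.cos(ym),np.sin(ym)]); my=np.array([-mx[1],mx[0]])
E
python3 - <<'E'
from h import *
r.move_straight([0.22,-0.531,0.26],velocity=.2)
r.reach([0.53,0.045,0.24],down(ym)); print(r.get_clock(),r.get_joint_positions(),r.get_position())
c,p,d,W=look('wrist','pics/w1.png'); np.save('pics/w1.npy',W)
m=(W[...,2]>.100)&(W[...,2]<.125)&(d>0)&(abs(W[...,0]-.527)<.03)&(abs(W[...,1]-.046)<.03)
print('knob',m.sum(),rect(W[m][:,:2]),np.median(W[m][:,2]))
c,p,d,W=look('top'); H,S,V=cv2.split(cv2.cvtColor(p[:,:,::-1],cv2.COLOR_BGR2HSV))
m=np.zeros((480,640),np.uint8); m[240:320,400:495]=(V[240:320,400:495]>150); m=big(cv2.morphologyEx(m,cv2.MORPH_OPEN,np.ones((9,9))))
vs,us=np.nonzero(m);print('mat',m.sum(),rect(onplane(c,np.stack([us,vs],1),.004)[:,:2]))
E
```

```text
2.725 [-0.01170904  0.63644445 -0.24171171  1.62523109  0.18278557  0.90218256
 -0.56385966] [0.53011197 0.04409738 0.23999359]
knob 422 (array([530.3,  48.8]), array([17.2, 15.8]), 75.6) 0.1113316568111988
mat 4143 (array([ 474.6, -290.4]), array([149.7, 129.6]), 88.9)
```

View pics/w1.png

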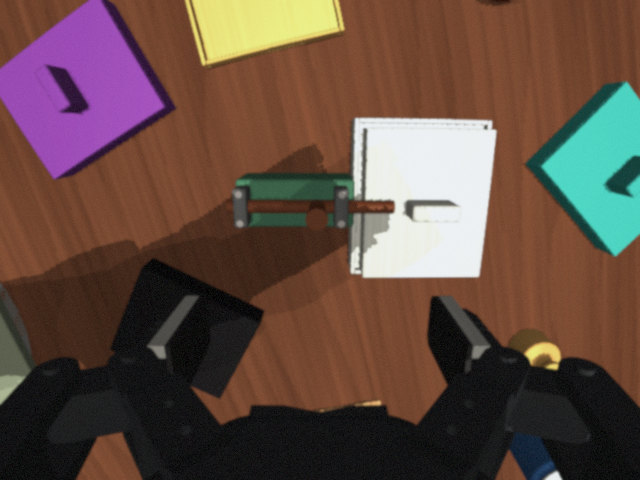

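Knob at wrist pixel (317,218) gives (0.530, 0.049, 0.111), matching the top view within 3 mm. The fin is clear, so I grasp the knob with the fingers closing along the bolt axis.

Run:
```python
from h import *
W=np.load('pics/w1.npy'); Z=W[...,2]
near=(abs(W[...,0]-.62)<.11)&(abs(W[...,1]-.025)<.11)
m=big(near&(abs(Z-.056)<.005)); print('roof',m.sum(),rect(W[m][:,:2]),np.median(Z[m]))
f=big(near&(abs(Z-.086)<.006)&(W[...,0]>.59)); print('fin',f.sum(),rect(W[f][:,:2]),np.median(Z[f]))
k=np.array([.5297,.0482]); o=down(ym)
r.move_straight([*k,.15],o,velocity=.2)
s=r.move_straight([*k,.083],velocity=.1,f_stop=15); print('down',s,r.get_position())
r.move_gripper(0.0,squeeze=60); print('grip',r.get_width(),r.get_finger_force(),r.get_contact_force())
def go(d,fs=30,v=.04):
    q=r.get_position(); s=r.move_straight([*(q[:2]+d*mx),.083],o,velocity=v,f_stop=fs)
    return s,round(float((r.get_position()[:2]-k)@mx)*1000,1),np.round(r.get_contact_force(),0),round(r.get_clock(),1)
print('home',go(.02)); 
print('pull',go(-.06)); print('push',go(.06))
```

```text
roof 16720 (array([625.3,  23.2]), array([135.7, 112.7]), 76.1) 0.05553390276442638
fin 818 (array([624.8,  23.6]), array([13.5, 39.8]), 76.4) 0.0852752360800417
down False [0.53003651 0.04824115 0.08363846]
grip 0.14052744404092318 58.42212438583374 [-1.22117704  1.11290601  5.29355212]
home (True, 1.6, array([-6.,  1., 12.]), 5.2)
pull (True, -11.6, array([ 5., -2.,  1.]), 5.8)
push (True, 1.6, array([-6.,  1., 12.]), 6.5)
```

Run:
```python
from h import *
k=np.array([.5297,.0482]); o=down(ym)
def go(d,fs=30,v=.04):
    q=r.get_position(); s=r.move_straight([*(q[:2]+d*mx),.083],o,velocity=v,f_stop=fs)
    return s,round(float((r.get_position()[:2]-k)@mx)*1000,1),np.round(r.get_contact_force(),0),round(r.get_clock(),1)
for i in range(8):
    x=float((r.get_position()[:2]-k)@mx); a=go(-.0485-x,fs=35); print('pull',a)   
    if a[1]<-35: break
    print('push',go(.03,fs=40))
print(r.get_width())
```

```text
pull (True, -12.1, array([ 5., -1., -0.]), 7.1)
push (True, 1.6, array([-8.,  2., 16.]), 7.6)
pull (True, -12.6, array([ 6., -3., -1.]), 8.3)
push (True, 1.6, array([-5.,  2., 14.]), 8.8)
pull (True, -13.1, array([ 6., -3.,  1.]), 9.4)
push (True, 1.6, array([-6.,  2., 15.]), 9.9)
pull (False, -48.1, array([ 4., -0.,  8.]), 11.4)
0.13869578287745676
```

Run:
```python
from h import *
k=np.array([.5297,.0482]); o=down(ym)
q=r.get_position(); s=r.move_straight([*(q[:2]-.004*mx),.083],o,velocity=.03,f_stop=30); print(s,float((r.get_position()[:2]-k)@mx))
r.move_gripper(0.7); q=r.get_position(); r.move_straight([*q[:2],.19],velocity=.25)
best=min((q for q in (r.ik([.625,.0234,.14],down(ym+s*np.pi/2)) for s in (1,-1)) if q is not None),key=lambda q:abs(q[6]))
print(best.round(2) if hasattr(best,'round') else best)
ys=ym+np.pi/2 if np.allclose(best,r.ik([.625,.0234,.14],down(ym+np.pi/2))) else ym-np.pi/2
print('yaw',np.degrees(ys))
c0=np.array([.625,.0234])
r.reach([*c0,.14],down(ys)); 
W=look('top')[3]; print('knob', W[(abs(W[...,2]-.109)<.006)&(abs(W[...,0]-.48)<.03)&(abs(W[...,1]-.06)<.03)].mean(0))
print(r.move_straight([*c0,.061],velocity=.12,f_stop=10))
r.move_gripper(0.0,squeeze=110); print(r.get_width(),r.get_position(),r.get_contact_force(),r.get_clock())
r.move_straight([*r.get_position()[:2],.095],velocity=.08); print(r.get_width(),r.get_contact_force())
```

```text
True -0.04837220678050495
[ 0.22  0.97 -0.7   1.38  0.67  1.03  0.72]
yaw 76.19999999999999
knob [0.48187652 0.0606263  0.11133201]
False
0.1409708351239815 [0.62511416 0.02333619 0.06165421] [-3.08300272 -1.68016196  8.73238223] 15.3083
0.1406278202703152 [-0.4931589  -0.44668803 -4.69942074]
```

Run:
```python
from h import *
ot=down(np.radians(-1.1+90)); m=[.4746,-.2904]
r.move_straight([*m,.095],ot,velocity=.22); print(r.get_width(),r.get_contact_force())
print(r.move_straight([*m,.037],velocity=.06,f_stop=6),r.get_position())
r.move_gripper(0.5); q=r.get_position(); r.move_straight([*q[:2],.20],velocity=.25); print(r.get_clock())
r.reach([.55,.02,.30],down(ym+np.pi/2)); 
c,p,d,W=look('wrist','pics/w2.png'); np.save('pics/w2.npy',W)
c,p,d,W=look('top','pics/top2.png'); np.save('pics/top2.npy',W); print(r.get_clock())
```

```text
0.1404221252208339 [ 0.33601192 -0.32657259 -3.30912954]
True [ 0.47428505 -0.29020773  0.03961408]
19.675
21.0417
```

View pics/w2.png

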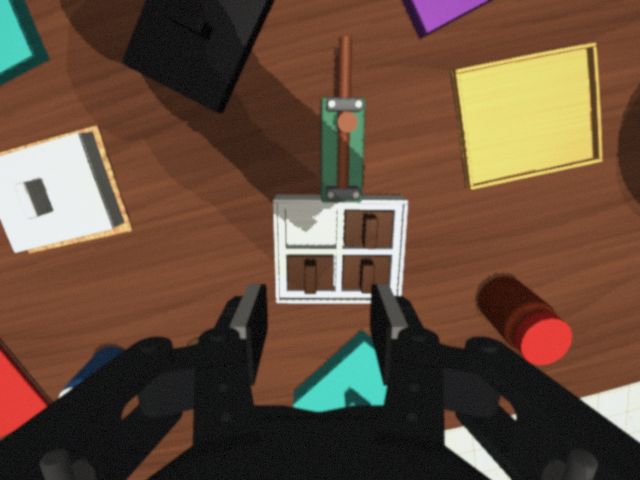

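View pics/top2.png

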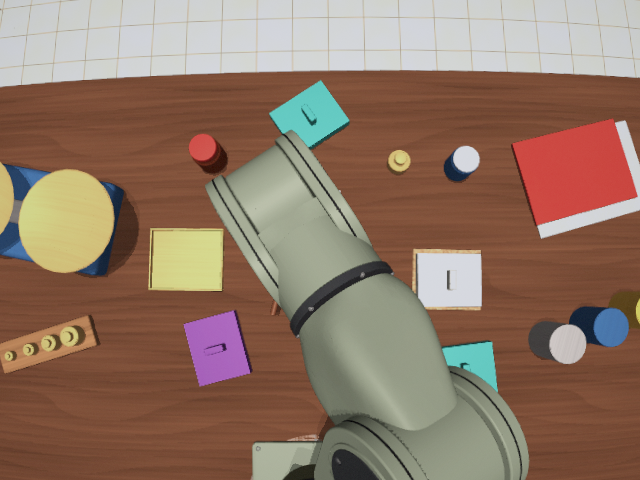

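The wrist view shows three cakes, with ribs at pixels (371,230), (310,275) and (368,275), and an empty cavity at (312,228). The top view shows the cover lying square on the mat at (447,280).

```bash
cat >> h.py <<'E'
def ribs(W,p,zlo,zhi,ctr,rad):
    "dark-brown blobs in a height band near ctr -> centre, long axis angle"
    m=(W[...,2]>zlo)&(W[...,2]<zhi)&(np.hypot(W[...,0]-ctr[0],W[...,1]-ctr[1])<rad)&(p.max(2)<120)
    n,l,s,_=cv2.connectedComponentsWithStats(m.astype(np.uint8)); out=[]
    for i in range(1,n):
        if s[i,4]<25: continue
        q=W[l==i][:,:2].astype(np.float32)*1000; (c,sz,a)=cv2.minAreaRect(q); a+=0 if sz[0]>sz[1] else 90
        out.append((np.array(c)/1000,np.round(sz,0),(a+90)%180-90,s[i,4]))
    return out
E
python3 - <<'E'
from h import *
W=np.load('pics/w2.npy'); p=cv2.imread('pics/w2.png')[:,:,::-1]
for b in ribs(W,p,.036,.054,(.622,.024),.1): print(b, 'mould xy',(b[0]-[.6225,.024])@mx,(b[0]-[.6225,.024])@my)
m=big((p.min(2)>110)&(abs(W[...,2]-.030)<.010)&(np.hypot(W[...,0]-.622,W[...,1]-.024)<.12)); print('mould',rect(W[m][:,:2]))
H=cv2.cvtColor(p,cv2.COLOR_RGB2HSV)
m=big((H[...,1]>100)&(abs(H[...,0].astype(int)-28)<8)&(H[...,2]>90)&(W[...,2]<.025)&(np.hypot(W[...,0]-.523,W[...,1]-.272)<.13)); print('tray',rect(W[m][:,:2]))
E
```

```text
(array([0.54373114, 0.04562057]), array([44., 37.]), 76.2188949584961, np.int32(711)) mould xy -0.08165236868070475 0.0022074655845608533
(array([0.60400464, 0.06473076]), array([14., 34.]), -15.335700988769531, np.int32(439)) mould xy -0.02767712809969361 0.03514327350147979
(array([0.65621539, 0.05045369]), array([14., 35.]), -14.813545227050781, np.int32(383)) mould xy 0.026432083927332976 0.03373233405831114
(array([ 0.64079346, -0.01379438]), array([14., 34.]), -13.833122253417969, np.int32(391)) mould xy 0.026780627859347525 -0.0323398184840554
mould (array([623.4,  24.9]), array([149.5, 126.3]), 75.9)
tray (array([527.1, 278.1]), array([173.8, 139.2]), 88.8)
```

```bash
cat >> h.py <<'E'
tc=np.array([.523,.272]); ty=np.radians(-.9)
def slot(i,j): return tc+np.array([np.cos(ty),np.sin(ty)])*.030*i+np.array([-np.sin(ty),np.cos(ty)])*.037*j
def pick(c,yaw,z=.029,hz=.10):
    r.reach([*c,hz],down(yaw+np.pi/2)); r.move_gripper(0.38)
    s=r.move_straight([*c,z],velocity=.12,f_stop=10); r.move_gripper(0.0,squeeze=70)
    q=r.get_position(); f0=r.get_contact_force()[2]; r.move_straight([*q[:2],z+.055],velocity=.10)
    print('pick',s,q.round(4),'w',round(r.get_width(),3),'F',r.get_contact_force().round(1))
def place(t,yaw,z=.023):
    r.move_straight([*t,z+.061],down(yaw+np.pi/2),velocity=.25); w=r.get_width(); f=r.get_contact_force()
    s=r.move_straight([*t,z-.003],velocity=.06,f_stop=4); q=r.get_position(); r.move_gripper(0.35)
    r.move_straight([*q[:2],.12],velocity=.25); print('place',s,'w',round(w,3),f.round(1),'z',q.round(4),round(r.get_clock(),1))
E
python3 - <<'E'
from h import *
pick([.604,.0647],np.radians(-14)); place(slot(1,1),ty)
r.reach([.50,.14,.28],down(np.pi/2)); c,p,d,W=look('wrist','pics/w3.png'); print(r.get_clock())
for b in ribs(W,p,.036,.054,(.62,.02),.09)+ribs(W,p,.03,.054,(.523,.272),.13): print(b)
E
```

```text
pick False [0.6045 0.0648 0.03  ] w 0.143 F [ 0.   0.4 -0.7]
place True w 0.149 [-0.4  0.4 -1.2] z [0.5532 0.3084 0.024 ] 26.8
27.8333
(array([0.54378595, 0.05182132]), array([14.,  7.]), 29.710195541381836, np.int32(31))
(array([0.55392572, 0.06423718]), array([ 2., 20.]), -14.139724731445312, np.int32(57))
(array([ 0.64103772, -0.01370829]), array([15., 35.]), -14.644859313964844, np.int32(402))
(array([0.55298126, 0.30777255]), array([15., 35.]), -0.10684967041015625, np.int32(511))
```

View pics/w3.png

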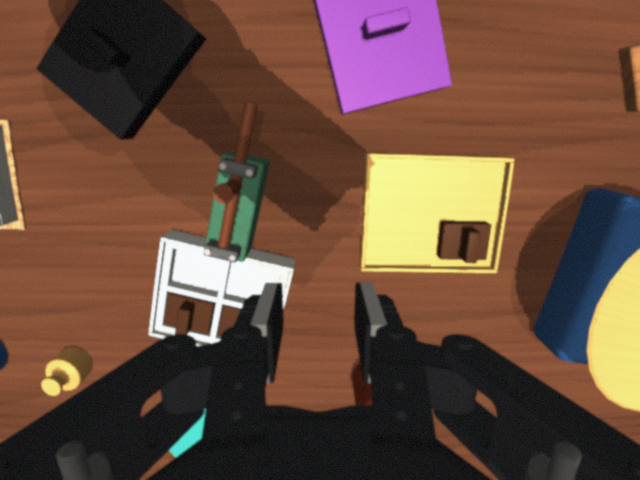

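The first cake sits flat in the tray at (464,240), inside the walls, with its rib at (0.553, 0.308). Next are the other two.

Run:
```python
from h import *
import sys
y=np.radians(-14)
pick([.656,.0505],y)
if r.get_width()<.1: sys.exit('missed B')
place(slot(1,-1),ty)
pick([.6405,-.0137],y)
if r.get_width()<.1: sys.exit('missed C')
place(slot(-1,1),ty)
r.reach([.50,.14,.28],down(np.pi/2)); c,p,d,W=look('wrist','pics/w4.png'); print(r.get_clock())
for b in ribs(W,p,.036,.054,(.62,.02),.09)+ribs(W,p,.03,.054,(.523,.272),.13): print(b)
```

```text
pick False [0.6565 0.0506 0.0301] w 0.148 F [ 0.1  0.2 -1.2]
place True w 0.146 [ 0.5 -0.5 -1.2] z [0.552  0.2344 0.0241] 33.6
pick False [ 0.641  -0.0136  0.0301] w 0.146 F [ 0.1  0.6 -0.5]
place True w 0.144 [ 0.7 -0.7 -0.9] z [0.4932 0.3093 0.024 ] 39.9
40.8833
(array([0.54617163, 0.0538404 ]), array([20.,  7.]), 32.14668655395508, np.int32(33))
(array([0.55392206, 0.06457932]), array([ 2., 20.]), -12.517379760742188, np.int32(52))
(array([0.49420505, 0.30869995]), array([15., 35.]), -0.641357421875, np.int32(505))
(array([0.55135229, 0.23424667]), array([14., 34.]), -1.0466156005859375, np.int32(359))
(array([0.55279089, 0.3081481 ]), array([15., 34.]), -1.567657470703125, np.int32(496))
```

View pics/w4.png

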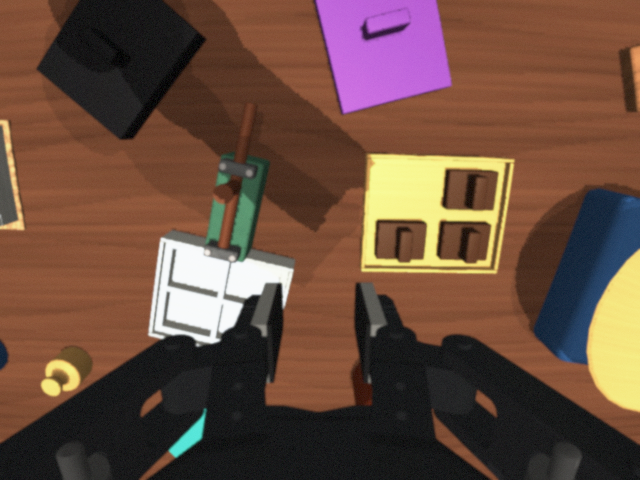

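All three cakes lie flat in the tray with ribs up at (470,190), (400,240) and (465,240), and the mould is empty. Now the cover goes back.

Run:
```python
from h import *
om=down(np.radians(88.9)); g=[.4743,-.2902]
r.move_straight([.45,.0,.26],om,velocity=.3)
r.move_straight([*g,.13],om,velocity=.3); r.move_gripper(.5)
print(r.move_straight([*g,.039],velocity=.12,f_stop=10)); r.move_gripper(0.,squeeze=115); print(r.get_width(),r.get_position())
r.move_straight([*r.get_position()[:2],.095],velocity=.08); print(r.get_width(),r.get_contact_force())
s=np.array([.6245,.0235]); os=down(np.radians(-13.9+90))
r.move_straight([*(s-.13*my+.01*mx),.095],os,velocity=.2); print(r.get_width(),r.get_contact_force())
r.move_straight([*s,.095],os,velocity=.12); print(r.get_width(),r.get_contact_force())
print(r.move_straight([*s,.057],velocity=.03,f_stop=6),r.get_position(),r.get_width(),r.get_contact_force(),r.get_clock())
```

```text
False
0.13894996812076155 [ 0.47449178 -0.29029349  0.0398286 ]
0.1396131112405343 [-0.4965686   1.58680857 -4.00999045]
0.1355639956869135 [ 0.15965054 -0.31352769 -3.90678322]
0.13746318549890285 [-0.82648148  0.13309688 -4.20988584]
True [0.62436603 0.02348553 0.06185108] 0.1397135626696426 [-2.37800009  0.12519783 10.06391443] 48.7
```

Run:
```python
from h import *
r.move_gripper(.5); q=r.get_position(); r.move_straight([*q[:2],.20],velocity=.25)
k=np.array([.5297,.0482])-.0484*mx
r.reach([*k,.24],down(ym)); c,p,d,W=look('wrist','pics/w5.png'); Z=W[...,2]
near=(abs(W[...,0]-.62)<.11)&(abs(W[...,1]-.025)<.11)
m=big(near&(abs(Z-.056)<.006)&(p.min(2)>90)); print('roof',m.sum(),rect(W[m][:,:2]),np.median(Z[m])); P=W[m]
A=np.c_[P[:,:2]-P[:,:2].mean(0),np.ones(len(P))]; print('plane',np.linalg.lstsq(A,P[:,2],rcond=None)[0])
m=(abs(Z-.109)<.008)&(np.hypot(W[...,0]-k[0],W[...,1]-k[1])<.03); print('knob',k,rect(W[m][:,:2]))
for b in ribs(W,p,.015,.054,(.523,.272),.13): print(b)
```

```text
roof 16511 (array([624.4,  23.6]), array([135.9, 113.8]), 76.2) 0.05556254459139465
plane [ 2.84184880e-03 -8.07273010e-05  5.55537117e-02]
knob [0.4826971  0.05974502] (array([483.3,  60.9]), array([16.6, 16.5]), 78.7)
(array([0.55215045, 0.21855873]), array([26., 43.]), -4.356658935546875, np.int32(918))
```

View pics/w5.png

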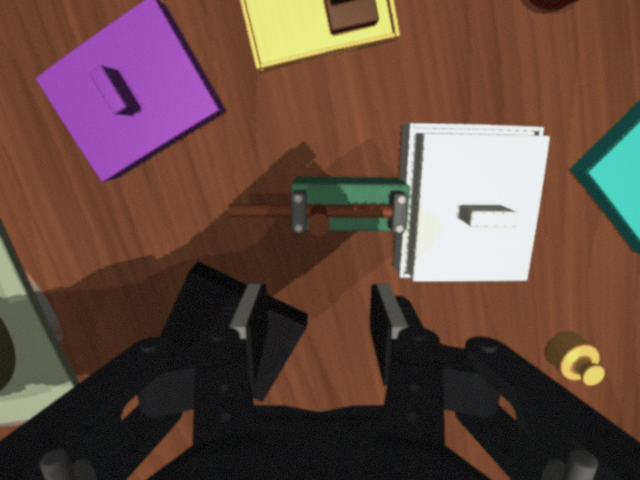

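The cover is level at 55.6 mm, at (624.4, 23.6) mm and inside the lip (about pixel (480,205)). The drawn knob is at (317,222). Now I push the bolt home.

Run:
```python
from h import *
k0=np.array([.5297,.0482]); k=k0-.0484*mx; o=down(ym)
r.move_straight([*k,.15],o,velocity=.2); print(r.move_straight([*k,.083],velocity=.1,f_stop=15))
r.move_gripper(0.0,squeeze=60); print(r.get_width())
rel=lambda:(round(float((r.get_position()[:2]-k0)@mx)*1000,2),np.round(r.get_contact_force(),0))
print(r.move_straight([*(k0+.015*mx),.083],o,velocity=.04,f_stop=40),rel())
print(r.move_straight([*(k0+.015*mx),.083],o,velocity=.03,f_stop=40),rel())
r.move_gripper(.6); q=r.get_position(); r.move_straight([*q[:2],.26],velocity=.25)
r.reach([.45,.16,.28],down(np.pi/2)); c,p,d,W=look('wrist','pics/w6.png')
for b in ribs(W,p,.03,.054,(.523,.272),.13): print(b)
m=(abs(W[...,2]-.109)<.008)&(np.hypot(W[...,0]-.53,W[...,1]-.048)<.04); print('knob',rect(W[m][:,:2]),r.get_clock())
```

```text
False
0.14756623196243385
True (1.61, array([-7.,  1., 16.]))
True (1.53, array([-7.,  2., 15.]))
(array([0.49440781, 0.30882925]), array([14., 36.]), -0.8761062622070312, np.int32(436))
(array([0.54462634, 0.31957858]), array([15., 33.]), -4.196098327636719, np.int32(471))
(array([0.55231726, 0.23472437]), array([14., 36.]), -1.0679092407226562, np.int32(231))
knob (array([531.9,  48. ]), array([16.8, 17.7]), 10.6) 57.0333
```

View pics/w6.png

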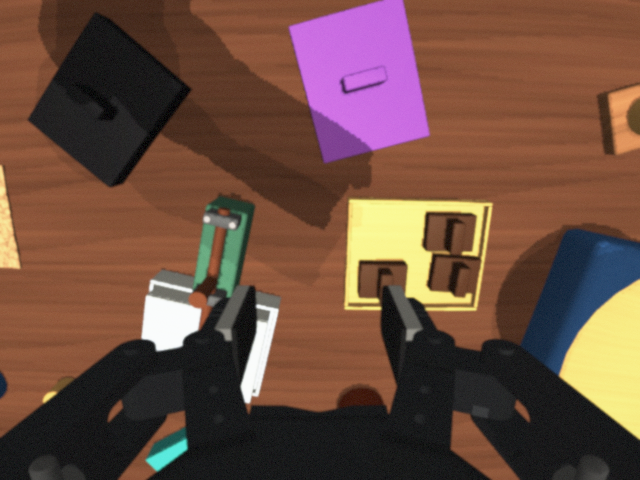

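Cake 1 has shifted about 14 mm (rib now at pixel (457,277)). The bolt is home at its former stop. I check that the cake is flat and inside the tray, with the arm out of the way.

Run:
```python
from h import *
r.reach([.42,-.14,.30],down(0)); c,p,d,W=look('top','pics/top6.png')
Z=W[...,2]; tr=(np.hypot(W[...,0]-.523,W[...,1]-.272)<.12)&(p.max(2)<120)
for cc in ((.5446,.3196),(.4944,.3088),(.5523,.2347)):
    n=(np.hypot(W[...,0]-cc[0],W[...,1]-cc[1])<.04)&tr
    for lo,hi in ((.012,.029),(.034,.06)):
        m=n&(Z>lo)&(Z<hi)
        if m.sum()>10:
            P=W[m]; A=np.c_[P[:,:2]-P[:,:2].mean(0),np.ones(len(P))]; print(cc,lo,m.sum(),rect(P[:,:2]),np.linalg.lstsq(A,P[:,2],rcond=None)[0].round(3))
cv2.imwrite('pics/crop6.png',cv2.resize(p[100:330,140:500,::-1],None,fx=2,fy=2,interpolation=cv2.INTER_CUBIC))
```

```text
(0.5446, 0.3196) 0.012 310 (array([535. , 320.6]), array([59.5, 59.3]), 84.7) [0.005 0.004 0.019]
(0.5446, 0.3196) 0.034 93 (array([534.2, 317.3]), array([58.4, 19.7]), 7.8) [-0.033  0.17   0.04 ]
(0.4944, 0.3088) 0.012 252 (array([502.7, 306.8]), array([56.7, 62.6]), 89.9) [-0.004 -0.007  0.02 ]
(0.4944, 0.3088) 0.034 102 (array([503.5, 311.1]), array([58.6, 19.6]), 12.2) [-0.01   0.087  0.04 ]
(0.5523, 0.2347) 0.012 130 (array([549.6, 231.9]), array([55.7, 41.1]), 89.3) [0.013 0.041 0.019]
(0.5523, 0.2347) 0.034 61 (array([550.7, 233.4]), array([33.9, 14.3]), 0.1) [0.026 0.084 0.041]
```

View pics/crop6.png

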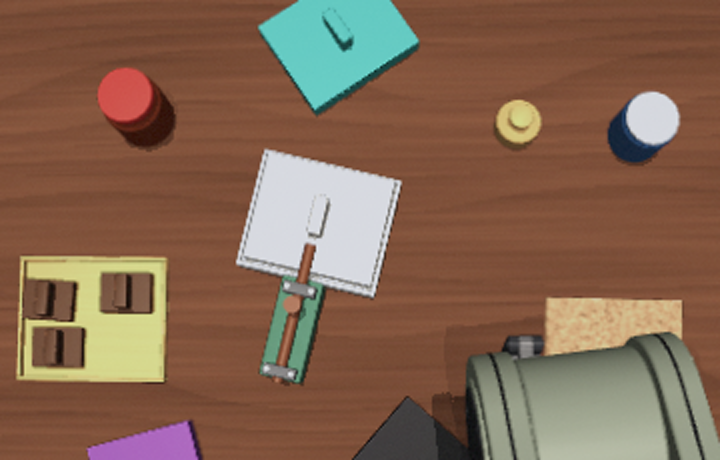

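Every slab top is level at 19 to 20 mm, so all three cakes lie flat inside the tray. The cover is seated, the bolt's tongue is over its roof, and the jar, weight and tin have not moved.

```bash
python3 -c "
from rig import r
print(r.get_clock(), r.close_job())"
```

```text
the job is handed in; nothing more can be done
58.2417 None
```

The job is handed in after 58 s: the bolt was worked free, all three cakes that were in the mould lie flat and rib up in the tray (one was knocked about 14 mm there but stayed level inside), and the cover is back on the mould with the bolt fully home.

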